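# Stack the spacer rings in the guide tube

### The arm

A 7-joint arm with a two-finger parallel gripper is mounted at the origin on the work surface. World frame = base frame: x ahead of the robot, y to its left, z up, the work surface at z = 0. Lengths are in m, angles in rad, forces in N, time in s.
With the tool pointing down it reaches from about 0.425 to 0.95 m from the base axis. Payload 16.7 kg.
Tool frame: the origin (TCP) lies at the very end of the fingers, on their centre line; the grasp point (between the pads) lies ctrl.grasp_offset behind it (ctrl.grasp_offset is the distance from the TCP to the grasp point, in m); z points along the fingers, y is the line along which they close (so a half turn about z gives the same grasp; the last joint's range is limited). The gripper opens to 94 mm and grips with 3 to 60 N. Pads are 16 mm wide; open, the fingers measure 119 mm over their backs; the gripper's body (75 mm by 177 mm) begins 78 mm behind the grasp point.
Start: joints at [-1.375, 0.426, 0.074, 1.606, -0.034, 1.111, -0.067], TCP at [0.228, 0.635, 0.205] pointing down, gripper open.
Joint ranges: [-2.85, 2.85], [-0.5, 2.14], [-1.23, 1.37], [0.21, 2.46], [-1.02, 4.16], [0.16, 2.05], [-2.73, 2.73]. Speed limits (rad/s): [1.89, 1.89, 2.39, 2.39, 3.01, 3.01, 3.01].

### API

Orientations are given as [roll, pitch, yaw] about the fixed x, y, z axes, in that order (R = Rz(yaw) Ry(pitch) Rx(roll)).
In Python, from plant import ctrl gives the robot as it stands. The module is installed in compiled form; this text tells all that it offers.
- The arm moves only by the shell command python3 -m inch 'ROWS' [OPENING] [FORCE]. ROWS is JSON, a list of rows, each an object of numbers: "tx", "ty", "tz": the shift along the tool's x, y, z scaled (see below); "rx", "ry", "rz": the turn, a rotation vector about the tool's x, y, z scaled (see below). In form: [{"tx": .., "ty": .., "tz": .., "rx": .., "ry": .., "rz": ..}, ...]. A call has 1 to 8 rows; each row is the pose to reach, as a shift and turn from the pose commanded when the call began, along the tool's axes at that moment, turning the shorter way round; what a row does not reach only later rows make up. The controller multiplies each number of a shift by 120 mm and each number of a turn by pi rad. A row lasts 1/8 s, in which the tool goes at most 62.5 mm and 10.7 degrees, less where a joint would pass 70% of its speed; a pose out of reach is approached as far as the arm can. A call with a number of a shift or a turn outside -1 to 1 is refused whole. A call with a gripper value outside its range is refused whole. OPENING is the opening, from 0 (shut) to 1 (fully open), set as the call begins (- or left out, the last holds). The fingers move at their own pace and stop on an object; FORCE is the grip in N (left out, the last holds). Time passes only in rows, so rows that repeat a pose let the fingers close. It gives the time, the measured TCP pose, the force, the opening and the grip force at its end, in the units of the state.
- ctrl.observe(): the state, without advancing time (a new reading comes with each control period).
- ctrl.snapshot(name): name is "scene" or "side" or "wrist"; returns the picture (480x640x3 uint8, red, green, blue); there is no depth.
- ctrl.camera_info(name): a dict with "intrinsics" (3x3 intrinsics, pixels), "rvec" (rotation vector, rad) and "tvec" (3), from world to camera coordinates, as OpenCV has them; the wrist camera has in their place "hand_eye" (4x4, takes a point from camera to tool coordinates, whose origin is the TCP and whose axes are the flange's). Camera axes: x right, y down, z forward; pixel columns grow to the right and rows downward; lengths in m; the calibration is good to about 2 mm. A picture is of the moment at which its call begins: read the wrist's pose just before it. camera_info takes no time and is no camera call.
- ctrl.close_job(): hands the job in; it is judged then, once.
The state is a dict: "t": time; "q": joint angles; "joint_velocities": joint speeds; "joint_torque": joint torques, N m; "tcp_pos": TCP position; "orientation": TCP orientation; "contact_force": force on the tool from outside, world axes, zero at the start; "moment": the same for the moment, N m; "grip_width": finger opening in m; "grip_force": force on a finger pad.
Only numpy, scipy, OpenCV 4.12 (cv2) and the standard library are available. Lean on these libraries where they do the work, as an engineer would, in place of code of your own. Each camera call takes 0.05 s, during which the arm holds its last target. There are 200 camera calls.

### The job

Get the guide tube ready for the press: drop the two wide steel spacer rings into it so that they lie flat in one column, the thick ring at the bottom and the thin one on top of it. The other parts lying around are leftovers from other jobs and are not needed.

Things in the scene. Friction and masses are not known exactly. Their poses are not given: they have to be found in the camera images.
- guide_tube: Upright dark steel tube with a flared mouth, fixed to the bench on a green 96 mm square foot with four bolts. Open at the top, closed at the bottom. It is 62 mm high; the mouth is 88 mm wide inside (96 mm outside) and narrows like a funnel to a straight 64 mm bore, which begins 46 mm above the bench and ends at the inner floor 6 mm above the bench. Origin on the tube's axis at bench level; z up.
- thick_ring: Flat plain steel spacer ring, 56 mm outside diameter, 30 mm hole, 26 mm thick, about 360 g, lying flat and loose on the bench. Origin at its centre, at half its thickness; z along the hole. The small ring, which is not listed, is only 38 mm across, and the solid disc of 56 mm has no hole.
- thin_ring: Flat plain steel spacer ring, 56 mm outside diameter, 30 mm hole, 12 mm thick, about 160 g, lying flat and loose on the bench. Origin at its centre, at half its thickness; z along the hole.
Mind the look-alikes: they are no part of the job. What is shaped like the thick_ring but turquoise or yellow is not meant.

How it is judged:
By the outcome, as a careful person would: the job done as asked, in the order asked, and still so for the second after the job is handed in, with the robot touching nothing.
It also fails if it takes over 58 s, if anything falls off the work surface, if the arm or the gripper's body presses on something with over 40 N, if the wrist force passes 120 N, or if a joint passes its speed limit or range.

## Working session

There is one attempt and no reset: what is moved stays moved. The work goes in short steps, Python scripts to look and compute and a shell command to move; the robot and the scene stay as the last step left them, time stands still between calls to the robot, and variables do not carry over. Pictures are saved under pics/ and viewed, at most 10 in all, crops included, and the job is handed in when it is done.

```bash
mkdir -p pics
python3 - <<'E'
from plant import ctrl
import cv2,numpy as np
o=ctrl.observe();print(o['t'],o['tcp_pos'],o['orientation'],o['grip_width'],ctrl.grasp_offset)
for n in ("scene","side","wrist"):
    cv2.imwrite(f"pics/{n}0.png",ctrl.snapshot(n)[:,:,::-1])
    print(n,{k:np.round(v,4).tolist() for k,v in ctrl.camera_info(n).items()})
E
```

```text
0.0 [0.22798844 0.63487233 0.20478507] [-3.14031288e+00  4.46511134e-05  2.79681779e+00] 0.09457248113874675 0.0188
scene {'intrinsics': [[589.3677, 0.0, 324.1832], [0.0, 589.3677, 243.8627], [0.0, 0.0, 1.0]], 'rvec': [0.7531, 2.7575, -0.8973], 'tvec': [0.4684, -0.1833, 1.1906]}
side {'intrinsics': [[501.8692, 0.0, 314.592], [0.0, 501.8692, 233.929], [0.0, 0.0, 1.0]], 'rvec': [0.6775, -2.4085, 1.3631], 'tvec': [0.4347, 0.195, 0.5892]}
wrist {'intrinsics': [[430.6707, 0.0, 313.1558], [0.0, 430.6707, 243.3983], [0.0, 0.0, 1.0]], 'hand_eye': [[0.0002, -0.9641, -0.2657, 0.0776], [1.0, 0.0004, -0.0004, 0.0009], [0.0005, -0.2657, 0.9641, -0.1798], [0.0, 0.0, 0.0, 1.0]]}
```

View pics/scene0.png

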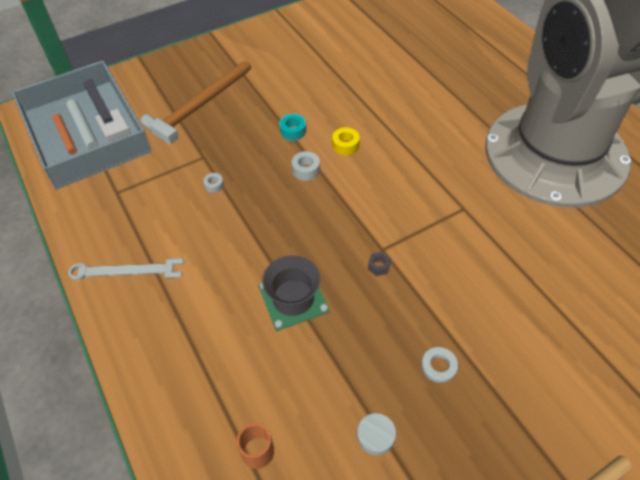

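View pics/side0.png

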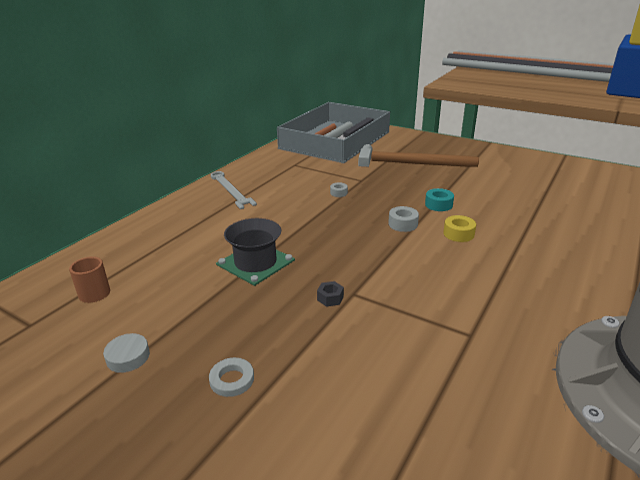

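Scene: thick ring at (306,165), thin ring at (440,365), tube mouth at (292,285). 
Candidates that could be confused with them: turquoise ring (292,126), yellow ring (346,140), small ring (213,182), solid disc (376,433) and nut (378,263). By the description I choose the grey rings at (306,165) and (440,365). In the side view these are at (404,218) and (231,377), with the tube at (254,250).

```bash
cat > h.py <<'E'
from plant import ctrl
import cv2,numpy as np
from scipy.spatial.transform import Rotation as R
def cam(n,o=None):
    c=ctrl.camera_info(n);K=np.array(c['intrinsics'])
    if n=='wrist':
        H=np.array(c['hand_eye']);Rt=R.from_euler('xyz',o['orientation']).as_matrix()
        return K,Rt@H[:3,:3],np.array(o['tcp_pos'])+Rt@H[:3,3]
    Rm=cv2.Rodrigues(np.array(c['rvec'],float))[0]
    return K,Rm.T,-Rm.T@np.array(c['tvec']).ravel()
def ray(C,p,z):
    K,Rm,t=C;d=Rm@np.linalg.inv(K)@[p[0],p[1],1.];return t+d*(z-t[2])/d[2]
def blobs(img,kind='grey'):
    h=cv2.cvtColor(img,cv2.COLOR_RGB2HSV)
    m={'grey':(h[...,1]<45)&(h[...,2]>100),'dark':(h[...,2]<100)&(h[...,1]<70),'green':(h[...,0]>60)&(h[...,0]<90)&(h[...,1]>100)}[kind].astype(np.uint8)
    cs=cv2.findContours(m,cv2.RETR_EXTERNAL,cv2.CHAIN_APPROX_NONE)[0]
    return [c for c in cs if cv2.contourArea(c)>60]
def near(cs,p):
    return min(cs,key=lambda c:np.hypot(*(np.array(cv2.minEnclosingCircle(c)[0])-p)))
E
python3 - <<'E'
from h import *
P={'scene':{'thick':(306,165),'thin':(440,365),'tube':(292,285)},'side':{'thick':(404,218),'thin':(231,377),'tube':(254,245)}}
for n in P:
    im=cv2.imread(f'pics/{n}0.png')[:,:,::-1].copy();C=cam(n)
    for k,z in (('thick',.013),('thin',.006),('tube',.031)):
        c=near(blobs(im,'dark' if k=='tube' else 'grey'),P[n][k]);x,y,w,h=cv2.boundingRect(c)
        hull=cv2.convexHull(c);M=cv2.moments(hull);p=(M['m10']/M['m00'],M['m01']/M['m00'])
        pts=np.array([ray(C,q[0],.062 if k=='tube' else 2*z) for q in hull])
        print(n,k,(x,y,w,h),np.round(p,1),np.round(ray(C,p,z),4),'extent',np.round(np.ptp(pts[:,:2],axis=0),3))
        if k=='tube':
            # mouth rim: widest columns -> rim centre at z=.062
            e=cv2.fitEllipse(hull[[q[0][1]<y+h*0.35 for q in hull]]) 
            print('  rim ellipse',np.round(e[0],1),np.round(e[1],1),np.round(ray(C,e[0],.062),4))
s=cv2.imread('pics/scene0.png');cv2.imwrite('pics/crop.png',np.hstack([cv2.resize(s[y-40:y+40,x-40:x+40],(260,260)) for x,y in((306,165),(440,365),(292,285))]))
E
```

```text
scene thick (292, 151, 28, 29) [305.3 165.2] [ 0.4557 -0.2221  0.013 ] extent [0.063 0.072]
scene thin (422, 347, 36, 35) [439.3 364.2] [0.4803 0.2511 0.006 ] extent [0.058 0.056]
scene tube (263, 256, 57, 60) [291.4 284.3] [0.6154 0.0176 0.031 ] extent [0.093 0.109]
  rim ellipse [291.  278.6] [45.5 56.5] [0.6183 0.0258 0.062 ]
side thick (389, 206, 30, 26) [401.8 217.3] [ 0.4568 -0.2238  0.013 ] extent [0.055 0.093]
side thin (209, 357, 44, 39) [229.7 375.3] [0.4815 0.2506 0.006 ] extent [0.055 0.061]
side tube (224, 218, 57, 54) [253.2 243.4] [0.625 0.017 0.031] extent [0.134 0.142]
  rim ellipse [252.2 232.1] [28.  57.2] [0.615  0.0282 0.062 ]
```

View pics/crop.png

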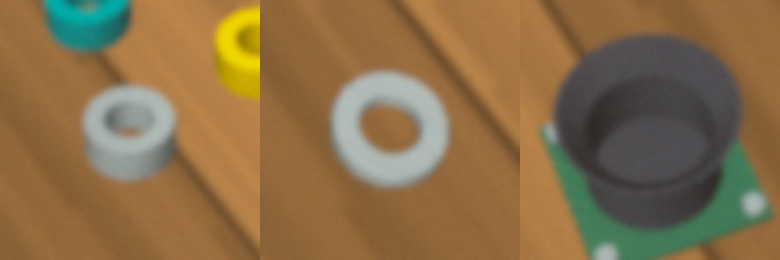

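The crop confirms it: a thick grey ring (with turquoise and yellow neighbours), a thin grey ring and the tube. The two views agree to within 2 mm on the rings. Next I choose the grasp direction and work out the move.

```bash
cat >> h.py <<'E'
def go(tgt,yaw=None):
    o=ctrl.observe();Rm=R.from_euler('xyz',o['orientation'])
    d=Rm.inv().apply(np.array(tgt)-o['tcp_pos'])/.12
    s='' 
    if yaw is not None:
        q=(Rm.inv()*R.from_euler('xyz',[np.pi,0,yaw])).as_rotvec()/np.pi; s=np.round(q,4)
    print('t',round(o['t'],2),'tcp',np.round(o['tcp_pos'],4),'yaw',round(o['orientation'][2],3),'w',round(o['grip_width'],4),'t-units',np.round(d,3),'r-units',s)
E
python3 - <<'E'
from h import *
C=cam('scene');T=np.array([.456,-.223])
for p in ((292,127),(346,141)):
    d=ray(C,p,.013)[:2]-T;print(np.round(d,3),np.hypot(*d),np.degrees(np.arctan2(d[1],d[0])))
print(ctrl.observe()['q'])
go([.456,-.223,.205],np.pi*.9)
E
```

```text
[-0.029 -0.108] 0.11226598097019387 -105.20848172734243
[-0.104 -0.015] 0.10526097505739342 -171.84359738001592
[-1.37549469  0.4265658   0.07383351  1.60641938 -0.03408023  1.11077012
 -0.06712243]
t 0.15 tcp [0.2281 0.635  0.205 ] yaw 2.797 w 0.0938 t-units [-4.205e+00 -6.087e+00  5.000e-03] r-units [-0.0003  0.     -0.0098]
```

```bash
python3 -m inch '[{"tx":-0.38,"ty":-0.29},{"tx":-0.76,"ty":-0.58},{"tx":-0.76,"ty":-0.58}]' 0.9 40
python3 -m inch '[{"tx":-0.38,"ty":-0.29},{"tx":-0.76,"ty":-0.58},{"tx":-0.76,"ty":-0.58}]'
python3 -m inch '[{"tx":-0.38,"ty":-0.29},{"tx":-0.76,"ty":-0.58},{"tx":-0.76,"ty":-0.58}]'
python3 -c "
from h import *
go([.481,.251,.205],2.797);print(ctrl.observe()['q'])"
```

```text
t 0.15 tcp [0.2281 0.635  0.205 ] yaw 2.797 w 0.0938 t-units [-3.065e+00 -2.299e+00  2.000e-03] r-units [-0.0003  0.     -0.0001]
[-1.37549469  0.4265658   0.07383351  1.60641938 -0.03408023  1.11077012
 -0.06712243]schema error: expected keys tx, ty, tz, rx, ry, rz
schema error: expected keys tx, ty, tz, rx, ry, rz
schema error: expected keys tx, ty, tz, rx, ry, rz
```

All six keys are required in every row.

```bash
python3 -m inch '[{"tx":-0.38,"ty":-0.29,"tz":0,"rx":0,"ry":0,"rz":0},{"tx":-0.76,"ty":-0.58,"tz":0,"rx":0,"ry":0,"rz":0},{"tx":-0.76,"ty":-0.58,"tz":0,"rx":0,"ry":0,"rz":0}]' 0.9 40
python3 -m inch '[{"tx":-0.38,"ty":-0.29,"tz":0,"rx":0,"ry":0,"rz":0},{"tx":-0.76,"ty":-0.58,"tz":0,"rx":0,"ry":0,"rz":0},{"tx":-0.76,"ty":-0.58,"tz":0,"rx":0,"ry":0,"rz":0}]'
python3 -m inch '[{"tx":-0.38,"ty":-0.29,"tz":0,"rx":0,"ry":0,"rz":0},{"tx":-0.76,"ty":-0.58,"tz":0,"rx":0,"ry":0,"rz":0},{"tx":-0.76,"ty":-0.58,"tz":0,"rx":0,"ry":0,"rz":0}]'
python3 -c "
from h import *
go([.481,.251,.205],2.797);print(ctrl.observe()['q'])"
```

```text
t: 0.52
tcp_pos: [0.2939, 0.5352, 0.2058]
orientation: [-3.141, 0.001, 2.791]
contact_force: [-0.7, 1.0, -0.3]
grip_width: 0.0844
grip_force: 0.0
t: 0.9
tcp_pos: [0.3552, 0.4394, 0.2057]
orientation: [-3.141, 0.001, 2.792]
contact_force: [-1.2, 1.1, 0.3]
grip_width: 0.0844
grip_force: 0.0
t: 1.27
tcp_pos: [0.417, 0.3437, 0.2056]
orientation: [-3.141, 0.001, 2.792]
contact_force: [0.3, 1.2, 0.8]
grip_width: 0.0845
grip_force: 0.0
t 1.27 tcp [0.417  0.3437 0.2056] yaw 2.792 w 0.0845 t-units [-0.766 -0.543  0.006] r-units [-0.0001  0.0002 -0.0015]
[-0.98597379  0.20606461  0.20439353  1.91764072 -0.04786753  1.02251075
  0.46053653]
```

```bash
python3 -m inch '[{"tx":-0.38,"ty":-0.27,"tz":0,"rx":0,"ry":0,"rz":0},{"tx":-0.76,"ty":-0.54,"tz":0,"rx":0,"ry":0,"rz":0},{"tx":-0.76,"ty":-0.54,"tz":0,"rx":0,"ry":0,"rz":0}]' 
python3 -m inch '[{"tx":-0.15,"ty":-0.48,"tz":0,"rx":0,"ry":0,"rz":0},{"tx":-0.29,"ty":-0.95,"tz":0,"rx":0,"ry":0,"rz":0},{"tx":-0.29,"ty":-0.95,"tz":0,"rx":0,"ry":0,"rz":0}]' >/dev/null
python3 -m inch '[{"tx":-0.15,"ty":-0.48,"tz":0,"rx":0,"ry":0,"rz":0},{"tx":-0.29,"ty":-0.95,"tz":0,"rx":0,"ry":0,"rz":0},{"tx":-0.29,"ty":-0.95,"tz":0,"rx":0,"ry":0,"rz":0}]' >/dev/null
python3 -m inch '[{"tx":-0.15,"ty":-0.48,"tz":0,"rx":0,"ry":0,"rz":0},{"tx":-0.29,"ty":-0.95,"tz":0,"rx":0,"ry":0,"rz":0},{"tx":-0.29,"ty":-0.95,"tz":0,"rx":0,"ry":0,"rz":0}]' >/dev/null
python3 -m inch '[{"tx":-0.15,"ty":-0.48,"tz":0,"rx":0,"ry":0,"rz":0},{"tx":-0.29,"ty":-0.95,"tz":0,"rx":0,"ry":0,"rz":0},{"tx":-0.29,"ty":-0.95,"tz":0,"rx":0,"ry":0,"rz":0},{"tx":-0.29,"ty":-0.95,"tz":0,"rx":0,"ry":0,"rz":0},{"tx":-0.29,"ty":-0.95,"tz":0,"rx":0,"ry":0,"rz":0}]'
python3 - <<'E'
from h import *
go([.456,-.223,.12],2.797)
o=ctrl.observe();im=ctrl.snapshot('wrist');C=cam('wrist',o);cv2.imwrite('pics/w1.png',im[:,:,::-1])
for c in blobs(im):
    h=cv2.convexHull(c);p=cv2.fitEllipse(h)[0]
    if cv2.contourArea(h)>1000: print(np.round(p),cv2.contourArea(h),np.round(ray(C,p,.013),4),np.round(np.ptp([ray(C,q[0],.026)[:2] for q in h],axis=0),3))
E
```

```text
t: 1.65
tcp_pos: [0.4807, 0.2525, 0.2055]
orientation: [-3.141, 0.001, 2.793]
contact_force: [-0.9, 0.2, -0.2]
grip_width: 0.0843
grip_force: 0.0
t: 3.4
tcp_pos: [0.4567, -0.2196, 0.2053]
orientation: [3.141, -0.0, 2.8]
contact_force: [0.1, 0.1, -0.2]
grip_width: 0.0846
grip_force: 0.0
t 3.4 tcp [ 0.4567 -0.2196  0.2053] yaw 2.8 w 0.0846 t-units [-0.004 -0.029  0.711] r-units [ 0.0001 -0.0001  0.001 ]
[144. 465.] 1970.5 [ 0.6477 -0.4744  0.013 ] [0.057 0.073]
[341. 436.] 3388.5 [ 0.6824 -0.2687  0.013 ] [0.168 0.456]
[142. 419.] 1313.0 [ 0.5958 -0.4517  0.013 ] [0.092 0.11 ]
[310. 215.] 3220.5 [ 0.4554 -0.2211  0.013 ] [0.055 0.055]
```

View pics/w1.png

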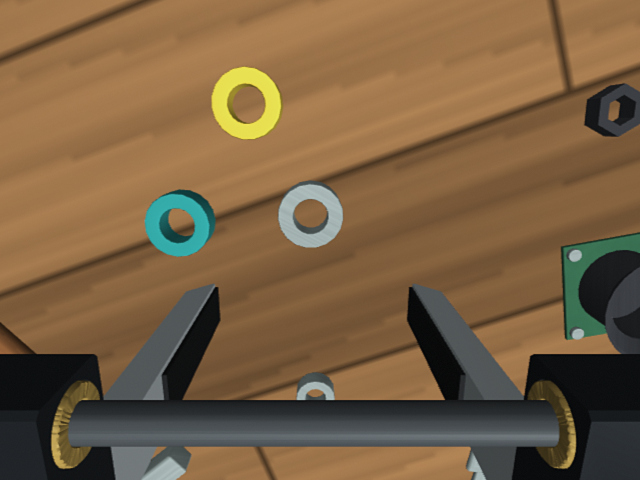

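The wrist view shows the grey ring's top face at (310,215), with turquoise at (180,222), yellow at (247,103) and the tube at the right edge. I descend and refine from closer.

```bash
python3 -m inch '[{"tx":0,"ty":-0.01,"tz":0.4,"rx":0,"ry":0,"rz":0},{"tx":0,"ty":-0.02,"tz":0.85,"rx":0,"ry":0,"rz":0},{"tx":0,"ty":-0.02,"tz":0.85,"rx":0,"ry":0,"rz":0},{"tx":0,"ty":-0.02,"tz":0.85,"rx":0,"ry":0,"rz":0}]'
cat >> h.py <<'E'
def wlook(name,ztop,guess):
    o=ctrl.observe();im=ctrl.snapshot('wrist');C=cam('wrist',o);cv2.imwrite(f'pics/{name}.png',im[:,:,::-1])
    for c in blobs(im):
        h=cv2.convexHull(c)
        if len(h)<5 or cv2.contourArea(h)<800: continue
        p=cv2.fitEllipse(h)[0];X=ray(C,p,ztop)
        if np.hypot(*(X[:2]-guess))<.04: print(np.round(p),np.round(X,4),'size',np.round(np.ptp([ray(C,q[0],ztop)[:2] for q in h],axis=0),4))
E
python3 - <<'E'
from h import *
wlook('w2',.026,(.455,-.222)); go([.454,-.2215,.015],2.797)
E
```

```text
t: 3.95
tcp_pos: [0.4559, -0.224, 0.105]
orientation: [3.142, 0.001, 2.797]
contact_force: [0.2, 0.8, 0.0]
grip_width: 0.0846
grip_force: 0.0
[316. 247.] [ 0.453  -0.2201  0.026 ] size [0.0551 0.0553]
t 4.0 tcp [ 0.4563 -0.2242  0.1055] yaw 2.797 w 0.0844 t-units [0.027 0.014 0.754] r-units [0.0002 0.0007 0.    ]
```

```bash
python3 -m inch '[{"tx":0.02,"ty":0.015,"tz":0.35,"rx":0,"ry":0,"rz":0},{"tx":0.025,"ty":0.018,"tz":0.75,"rx":0,"ry":0,"rz":0},{"tx":0.025,"ty":0.018,"tz":0.75,"rx":0,"ry":0,"rz":0},{"tx":0.025,"ty":0.018,"tz":0.75,"rx":0,"ry":0,"rz":0}]'
python3 -m inch '[{"tx":0,"ty":0,"tz":0,"rx":0,"ry":0,"rz":0},{"tx":0,"ty":0,"tz":0,"rx":0,"ry":0,"rz":0},{"tx":0,"ty":0,"tz":0,"rx":0,"ry":0,"rz":0},{"tx":0,"ty":0,"tz":0,"rx":0,"ry":0,"rz":0},{"tx":0,"ty":0,"tz":0,"rx":0,"ry":0,"rz":0},{"tx":0,"ty":0,"tz":0,"rx":0,"ry":0,"rz":0}]' 0.4 40
```

```text
t: 4.5
tcp_pos: [0.4543, -0.2216, 0.0158]
orientation: [3.141, 0.002, 2.797]
contact_force: [0.3, -0.3, 0.5]
grip_width: 0.0848
grip_force: 0.0
t: 5.25
tcp_pos: [0.4533, -0.221, 0.014]
orientation: [3.141, 0.0, 2.797]
contact_force: [-2.1, 0.9, 11.8]
grip_width: 0.0552
grip_force: 40.0
```

```bash
python3 -m inch '[{"tx":0,"ty":0,"tz":-0.3,"rx":0,"ry":0,"rz":0},{"tx":0,"ty":0,"tz":-0.8,"rx":0,"ry":0,"rz":0},{"tx":0,"ty":0,"tz":-1,"rx":0,"ry":0,"rz":0},{"tx":0,"ty":0,"tz":-1,"rx":0,"ry":0,"rz":0}]'
python3 - <<'E'
from h import *
go([.60,.01,.135],2.797);wlook('w3',.03,(0,0));
E
```

```text
t: 5.75
tcp_pos: [0.4538, -0.221, 0.1347]
orientation: [3.141, 0.003, 2.797]
contact_force: [-0.5, -0.2, -4.0]
grip_width: 0.0549
grip_force: 40.0
t 5.75 tcp [ 0.4538 -0.221   0.1347] yaw 2.797 w 0.0549 t-units [-4.970e-01  2.223e+00  1.000e-03] r-units [0.0003 0.0008 0.    ]
```

View pics/w3.png

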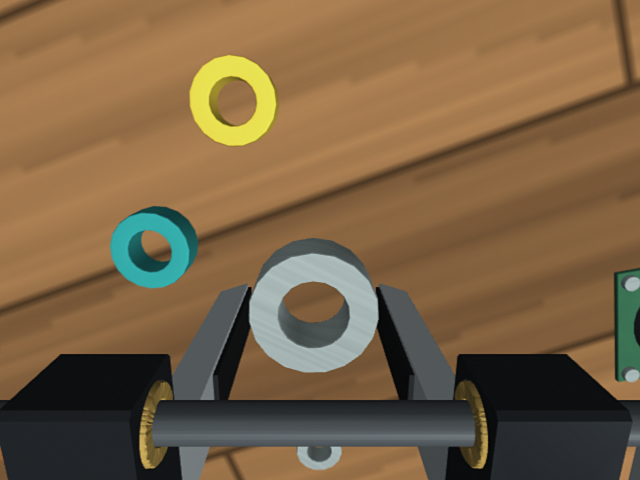

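The thick ring is held level, top-face centre at about (314,313). I'll stop beside the tube to measure its mouth.

```bash
python3 -m inch '[{"tx":-0.15,"ty":0.37,"tz":0,"rx":0,"ry":0,"rz":0},{"tx":-0.29,"ty":0.74,"tz":0,"rx":0,"ry":0,"rz":0},{"tx":-0.29,"ty":0.74,"tz":0,"rx":0,"ry":0,"rz":0}]'>/dev/null
python3 -m inch '[{"tx":-0.15,"ty":0.37,"tz":0,"rx":0,"ry":0,"rz":0},{"tx":-0.29,"ty":0.74,"tz":0,"rx":0,"ry":0,"rz":0},{"tx":-0.29,"ty":0.74,"tz":0,"rx":0,"ry":0,"rz":0},{"tx":-0.29,"ty":0.74,"tz":0,"rx":0,"ry":0,"rz":0},{"tx":-0.29,"ty":0.74,"tz":0,"rx":0,"ry":0,"rz":0}]'
python3 - <<'E'
from h import *
o=ctrl.observe();im=ctrl.snapshot('wrist');C=cam('wrist',o);cv2.imwrite('pics/w4.png',im[:,:,::-1])
print('ring',ray(C,(314,313),o['tcp_pos'][2]+.011)-o['tcp_pos'])
go([.617,.026,.135],2.797)
E
```

```text
t: 6.8
tcp_pos: [0.5774, -0.0787, 0.133]
orientation: [-3.141, -0.001, 2.795]
contact_force: [-0.2, 0.2, -4.1]
grip_width: 0.0552
grip_force: 40.0
ring [0.00012897 0.00128732 0.011     ]
t 6.85 tcp [ 0.5776 -0.0786  0.1332] yaw 2.795 w 0.055 t-units [-0.012  0.931 -0.016] r-units [-0.0001 -0.0002 -0.0007]
```

View pics/w4.png

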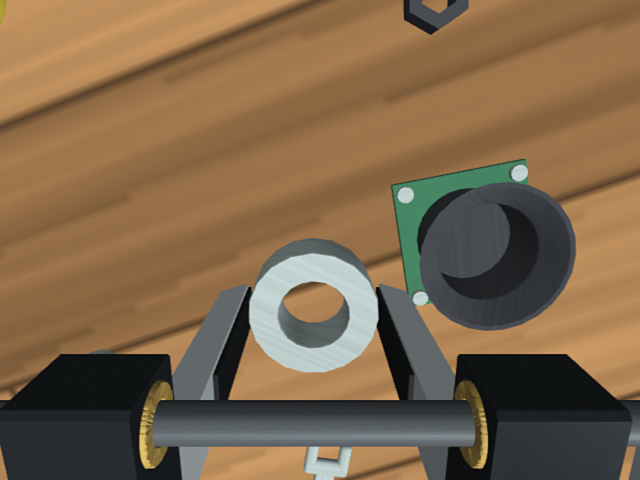

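The rim is an ellipse spanning about x 421–576, y 182–329, so its centre is near (498,256). I'll fit it.

Run:
```python
from h import *
im=cv2.imread('pics/w4.png')[:,:,::-1].copy();C=cam('wrist',ctrl.observe())
c=near(blobs(im,'dark'),(498,256)).reshape(-1,2);print(c.min(0),c.max(0))
W=np.array([ray(C,p,.062)[:2] for p in c if p[0]>505 or p[1]>262])
A=np.c_[2*W,np.ones(len(W))];s=np.linalg.lstsq(A,(W**2).sum(1),rcond=None)[0]
print('rim centre',s[:2],'r',np.sqrt(s[2]+s[:2]@s[:2]),len(W))
s[:2]; print(ray(C,(498,256),.062))
go([s[0],s[1]-.001,.135],2.797)
```

```text
[418 182] [575 330]
rim centre [0.61746767 0.02712197] r 0.04684764904154141 312
[0.61566669 0.02825725 0.062     ]
t 6.85 tcp [ 0.5776 -0.0786  0.1332] yaw 2.795 w 0.055 t-units [-0.016  0.934 -0.016] r-units [-0.0001 -0.0002 -0.0007]
```

```bash
python3 -m inch '[{"tx":0,"ty":0.4,"tz":0,"rx":0,"ry":0,"rz":0},{"tx":-0.015,"ty":0.8,"tz":0,"rx":0,"ry":0,"rz":0},{"tx":-0.015,"ty":0.93,"tz":0,"rx":0,"ry":0,"rz":0},{"tx":-0.015,"ty":0.93,"tz":0,"rx":0,"ry":0,"rz":0},{"tx":-0.015,"ty":0.93,"tz":0,"rx":0,"ry":0,"rz":0},{"tx":-0.015,"ty":0.93,"tz":0,"rx":0,"ry":0,"rz":0}]'
python3 -c "
from h import *
go([.617,.026,.065],2.797)"
```

```text
t: 7.6
tcp_pos: [0.6176, 0.0254, 0.1337]
orientation: [-3.141, 0.0, 2.795]
contact_force: [0.0, 0.4, -4.7]
grip_width: 0.0551
grip_force: 40.0
t 7.6 tcp [0.6176 0.0254 0.1337] yaw 2.795 w 0.0551 t-units [0.006 0.003 0.572] r-units [-0.0001  0.     -0.0007]
```

```bash
python3 -m inch '[{"tx":0.005,"ty":0,"tz":0.15,"rx":0,"ry":0,"rz":0},{"tx":0.005,"ty":0,"tz":0.35,"rx":0,"ry":0,"rz":0},{"tx":0.005,"ty":0,"tz":0.5,"rx":0,"ry":0,"rz":0},{"tx":0.005,"ty":0,"tz":0.57,"rx":0,"ry":0,"rz":0},{"tx":0.005,"ty":0,"tz":0.57,"rx":0,"ry":0,"rz":0},{"tx":0.005,"ty":0,"tz":0.57,"rx":0,"ry":0,"rz":0}]'
```

```text
t: 8.35
tcp_pos: [0.6178, 0.0272, 0.0656]
orientation: [3.141, 0.001, 2.797]
contact_force: [0.4, 0.9, -2.8]
grip_width: 0.0549
grip_force: 40.0
```

Next: release, let it settle, then lift and look.

```bash
python3 -m inch '[{"tx":0,"ty":0,"tz":0,"rx":0,"ry":0,"rz":0},{"tx":0,"ty":0,"tz":0,"rx":0,"ry":0,"rz":0},{"tx":0,"ty":0,"tz":0,"rx":0,"ry":0,"rz":0},{"tx":0,"ty":0,"tz":0,"rx":0,"ry":0,"rz":0}]' 0.9
python3 -m inch '[{"tx":0,"ty":0,"tz":-0.4,"rx":0,"ry":0,"rz":0},{"tx":0,"ty":0,"tz":-0.9,"rx":0,"ry":0,"rz":0},{"tx":0,"ty":0,"tz":-1,"rx":0,"ry":0,"rz":0},{"tx":0,"ty":0,"tz":-1,"rx":0,"ry":0,"rz":0}]'
python3 - <<'E'
from h import *
wlook('w5',.032,(.617,.027));go([.48,.251,.11],2.797)
im=cv2.imread('pics/w5.png');cv2.imwrite('pics/w5c.png',im[120:420,160:480])
E
```

```text
t: 8.85
tcp_pos: [0.6174, 0.0273, 0.0652]
orientation: [3.141, 0.0, 2.797]
contact_force: [-0.6, 0.4, -0.1]
grip_width: 0.0846
grip_force: 0.0
t: 9.35
tcp_pos: [0.6175, 0.0275, 0.1854]
orientation: [3.141, 0.001, 2.797]
contact_force: [-0.6, -0.2, -1.2]
grip_width: 0.0845
grip_force: 0.0
[313. 225.] [0.6173 0.0285 0.032 ] size [0.0552 0.0553]
t 9.4 tcp [0.6169 0.0274 0.1843] yaw 2.797 w 0.0845 t-units [1.703 1.368 0.62 ] r-units [-0.     -0.0002  0.    ]
```

View pics/w5c.png

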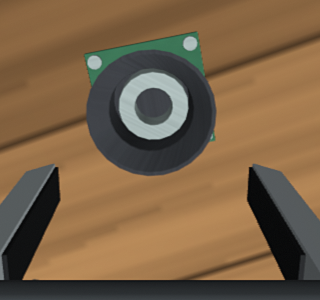

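The thick ring lies flat at the bottom of the bore: crop centre (153,105), and its apparent size fits a top at 32 mm. Now the thin ring.

```bash
python3 -m inch '[{"tx":0.42,"ty":0.34,"tz":0,"rx":0,"ry":0,"rz":0},{"tx":0.85,"ty":0.68,"tz":0,"rx":0,"ry":0,"rz":0},{"tx":0.85,"ty":0.68,"tz":0,"rx":0,"ry":0,"rz":0}]' >/dev/null
python3 -m inch '[{"tx":0.42,"ty":0.34,"tz":0,"rx":0,"ry":0,"rz":0},{"tx":0.85,"ty":0.68,"tz":0.2,"rx":0,"ry":0,"rz":0},{"tx":0.85,"ty":0.68,"tz":0.62,"rx":0,"ry":0,"rz":0},{"tx":0.85,"ty":0.68,"tz":0.62,"rx":0,"ry":0,"rz":0},{"tx":0.85,"ty":0.68,"tz":0.62,"rx":0,"ry":0,"rz":0},{"tx":0.85,"ty":0.68,"tz":0.62,"rx":0,"ry":0,"rz":0}]'
python3 - <<'E'
from h import *
wlook('w6',.012,(.481,.251));go([.48,.251,.004],2.797)
E
```

```text
t: 10.52
tcp_pos: [0.4819, 0.2491, 0.1122]
orientation: [3.14, 0.001, 2.795]
contact_force: [0.1, 0.9, 1.2]
grip_width: 0.0843
grip_force: 0.0
[314. 237.] [0.4783 0.2522 0.012 ] size [0.0552 0.0552]
t 10.57 tcp [0.4818 0.2493 0.1121] yaw 2.795 w 0.0848 t-units [0.02  0.007 0.901] r-units [ 0.0005  0.0003 -0.0006]
```

```bash
python3 -m inch '[{"tx":0.02,"ty":0.008,"tz":0.35,"rx":0,"ry":0,"rz":0},{"tx":0.028,"ty":0.008,"tz":0.7,"rx":0,"ry":0,"rz":0},{"tx":0.028,"ty":0.008,"tz":0.89,"rx":0,"ry":0,"rz":0},{"tx":0.028,"ty":0.008,"tz":0.89,"rx":0,"ry":0,"rz":0},{"tx":0.028,"ty":0.008,"tz":0.89,"rx":0,"ry":0,"rz":0}]'
python3 -m inch '[{"tx":0,"ty":0,"tz":0,"rx":0,"ry":0,"rz":0},{"tx":0,"ty":0,"tz":0,"rx":0,"ry":0,"rz":0},{"tx":0,"ty":0,"tz":0,"rx":0,"ry":0,"rz":0},{"tx":0,"ty":0,"tz":0,"rx":0,"ry":0,"rz":0},{"tx":0,"ty":0,"tz":0,"rx":0,"ry":0,"rz":0},{"tx":0,"ty":0,"tz":0,"rx":0,"ry":0,"rz":0}]' 0.4 40
python3 -m inch '[{"tx":0,"ty":0,"tz":-0.3,"rx":0,"ry":0,"rz":0},{"tx":0,"ty":0,"tz":-0.8,"rx":0,"ry":0,"rz":0},{"tx":0,"ty":0,"tz":-1,"rx":0,"ry":0,"rz":0},{"tx":0,"ty":0,"tz":-1,"rx":0,"ry":0,"rz":0}]'
python3 - <<'E'
from h import *
go([.617,.027,.125],2.797)
o=ctrl.observe();g=o['tcp_pos'];wlook('w7',g[2]+.007,g[:2])
E
```

```text
t: 11.2
tcp_pos: [0.4786, 0.252, 0.0052]
orientation: [3.14, 0.001, 2.796]
contact_force: [0.2, 0.5, -0.2]
grip_width: 0.0844
grip_force: 0.0
t: 11.95
tcp_pos: [0.4778, 0.252, 0.0042]
orientation: [3.141, 0.0, 2.797]
contact_force: [-1.9, 0.8, 6.8]
grip_width: 0.0546
grip_force: 39.7
t: 12.45
tcp_pos: [0.4784, 0.2525, 0.1255]
orientation: [3.139, 0.001, 2.797]
contact_force: [-0.3, -1.3, -1.4]
grip_width: 0.0542
grip_force: 39.7
t 12.45 tcp [0.4784 0.2525 0.1255] yaw 2.797 w 0.0542 t-units [-1.722 -1.379  0.002] r-units [ 0.0009  0.0004 -0.    ]
[313. 311.] [0.4791 0.2532 0.1325] size [0.0555 0.0554]
```

View pics/w7.png

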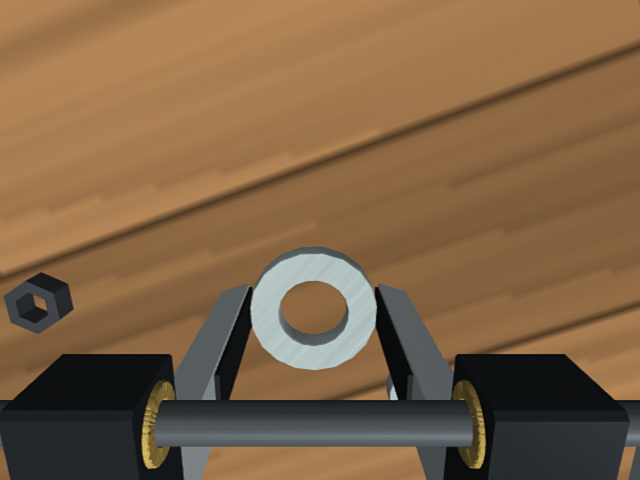

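The thin ring is held level, centred at (314,310). I carry it to the tube.

```bash
python3 -m inch '[{"tx":-0.43,"ty":-0.34,"tz":0,"rx":0,"ry":0,"rz":0},{"tx":-0.86,"ty":-0.69,"tz":0,"rx":0,"ry":0,"rz":0},{"tx":-0.86,"ty":-0.69,"tz":0,"rx":0,"ry":0,"rz":0}]' >/dev/null
python3 -m inch '[{"tx":-0.43,"ty":-0.34,"tz":0,"rx":0,"ry":0,"rz":0},{"tx":-0.86,"ty":-0.69,"tz":0,"rx":0,"ry":0,"rz":0},{"tx":-0.86,"ty":-0.69,"tz":0,"rx":0,"ry":0,"rz":0},{"tx":-0.86,"ty":-0.69,"tz":0,"rx":0,"ry":0,"rz":0},{"tx":-0.86,"ty":-0.69,"tz":0,"rx":0,"ry":0,"rz":0},{"tx":-0.86,"ty":-0.69,"tz":0,"rx":0,"ry":0,"rz":0}]'
python3 -c "
from h import *
go([.617,.027,.063],2.797)"
```

```text
t: 13.62
tcp_pos: [0.6155, 0.0279, 0.1237]
orientation: [3.141, -0.001, 2.799]
contact_force: [0.5, 0.5, -0.9]
grip_width: 0.0541
grip_force: 39.7
t 13.62 tcp [0.6155 0.0279 0.1237] yaw 2.799 w 0.0541 t-units [-0.015 -0.003  0.505] r-units [ 0.0001 -0.0002  0.0006]
```

```bash
python3 -m inch '[{"tx":-0.012,"ty":0,"tz":0.15,"rx":0,"ry":0,"rz":0},{"tx":-0.012,"ty":0,"tz":0.35,"rx":0,"ry":0,"rz":0},{"tx":-0.012,"ty":0,"tz":0.5,"rx":0,"ry":0,"rz":0},{"tx":-0.012,"ty":0,"tz":0.5,"rx":0,"ry":0,"rz":0},{"tx":-0.012,"ty":0,"tz":0.5,"rx":0,"ry":0,"rz":0},{"tx":-0.012,"ty":0,"tz":0.5,"rx":0,"ry":0,"rz":0}]'
python3 -c "
from h import *
go([.617,.027,.063],2.797)"
```

```text
t: 14.38
tcp_pos: [0.6178, 0.0257, 0.0646]
orientation: [3.141, 0.001, 2.797]
contact_force: [0.8, -0.7, -1.5]
grip_width: 0.0545
grip_force: 39.7
t 14.38 tcp [0.6178 0.0257 0.0646] yaw 2.797 w 0.0545 t-units [0.01  0.008 0.013] r-units [ 0.0002  0.0003 -0.0001]
```

```bash
python3 -m inch '[{"tx":0,"ty":0,"tz":0,"rx":0,"ry":0,"rz":0},{"tx":0,"ty":0,"tz":0,"rx":0,"ry":0,"rz":0},{"tx":0,"ty":0,"tz":0,"rx":0,"ry":0,"rz":0},{"tx":0,"ty":0,"tz":0,"rx":0,"ry":0,"rz":0}]' 0.7
python3 -m inch '[{"tx":0,"ty":0,"tz":-0.4,"rx":0,"ry":0,"rz":0},{"tx":0,"ty":0,"tz":-0.9,"rx":0,"ry":0,"rz":0},{"tx":0,"ty":0,"tz":-1,"rx":0,"ry":0,"rz":0},{"tx":0,"ty":0,"tz":-1,"rx":0,"ry":0,"rz":0}]' 0.9
python3 - <<'E'
from h import *
wlook('w8',.044,(.617,.027))
im=cv2.imread('pics/w8.png')[120:420,160:480];s=ctrl.snapshot('scene')[225:335,230:350,::-1]
cv2.imwrite('pics/w8c.png',np.hstack([im,cv2.resize(s,(327,300))]))
E
```

```text
t: 14.88
tcp_pos: [0.6173, 0.0257, 0.0639]
orientation: [3.142, 0.0, 2.797]
contact_force: [-0.4, 1.1, 0.7]
grip_width: 0.0659
grip_force: 0.0
t: 15.38
tcp_pos: [0.6175, 0.026, 0.1842]
orientation: [3.141, 0.001, 2.797]
contact_force: [0.0, 0.2, -1.1]
grip_width: 0.0848
grip_force: 0.0
[313. 229.] [0.6169 0.0274 0.044 ] size [0.0584 0.0574]
```

View pics/w8c.png

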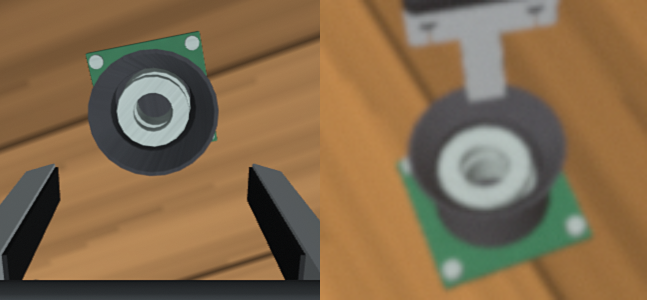

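The thin ring is on top at crop (153,110), with a crescent of the thick one showing behind it. I check flatness by fitting a circle to its front outline on the 44 mm plane.

Run:
```python
from h import *
im=cv2.imread('pics/w8.png')[:,:,::-1].copy();o=ctrl.observe();C=cam('wrist',o)
c=near(blobs(im),(313,229)).reshape(-1,2).astype(float);print(c.min(0),c.max(0))
for lo in (222,232):
    W=np.array([ray(C,p,.044)[:2] for p in c if p[1]>lo])
    s=np.linalg.lstsq(np.c_[2*W,np.ones(len(W))],(W**2).sum(1),rcond=None)[0];r=np.sqrt(s[2]+s[:2]@s[:2])
    print(lo,s[:2],r,'resid',np.std(np.hypot(*(W-s[:2]).T)-r))
cv2.imwrite('pics/w8z.png',cv2.resize(im[180:285,258:368,::-1],(660,600),interpolation=cv2.INTER_CUBIC))
```

```text
[277. 191.] [349. 266.]
222 [0.61701897 0.02617566] 0.027342519713445278 resid 0.0002841021721872417
232 [0.61719362 0.02600678] 0.027174190248586253 resid 0.00024349217462604447
```

View pics/w8z.png

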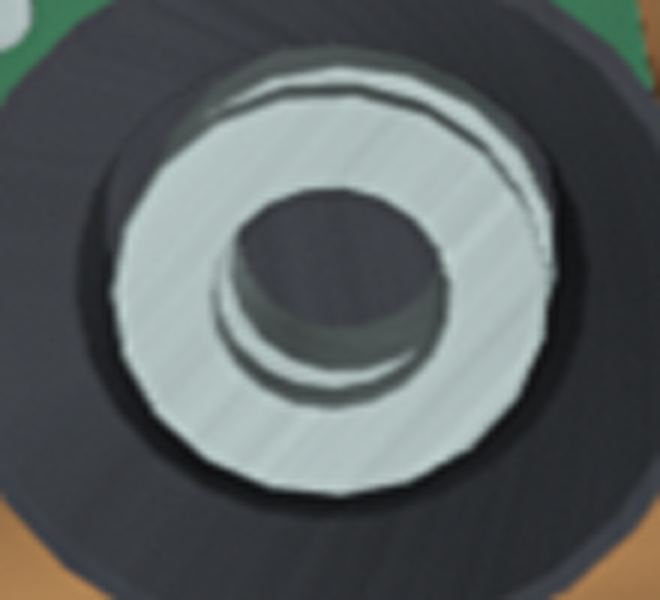

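The thin ring's outline is round (about 72 x 70 px, right for the camera's tilt). Its radius of 27.3 mm fits a level top at 44 mm, it rests on the thick ring, and the gripper is clear.

```bash
python3 -c "
from plant import ctrl
print(ctrl.close_job())"
```

```text
the job is handed in; nothing more can be done
None
```

The job is handed in: the thick ring lies flat at the bottom of the guide tube with the thin ring flat on top of it, checked from above with the wrist camera, and the gripper was clear at about 15 s.

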